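# Put the sealed samples into their fitted holders

## Robot

A 7-joint arm with a two-finger parallel gripper is mounted at the origin on the work surface. World frame = base frame: x ahead of the robot, y to its left, z up, the work surface at z = 0. Lengths are in m, angles in rad, forces in N, time in s.
With the tool pointing down it reaches from about 0.35 to 0.9 m from the base axis. Payload 8.1 kg.
Tool frame: the origin (TCP) lies midway between the tips of the shut fingers; the grasp point (between the pads) lies 19 mm behind it; z points along the fingers, y is the direction in which the jaws open and shut (so a half turn about z gives the same grasp; the last joint's range is limited). The gripper opens to 92 mm and grips with 3 to 60 N. Pads are 19 mm wide; open, the fingers measure 130 mm over their backs; the gripper's body (75 mm by 190 mm) begins 47 mm behind the grasp point.
Start: joints at [-1.249, 0.434, 0.025, 1.573, -0.012, 1.134, -0.075], TCP at [0.258, 0.569, 0.227] pointing down, gripper open.
Joint ranges: [-2.62, 2.62], [-0.44, 2.09], [-1.27, 1.32], [0.08, 2.57], [-1.32, 4.46], [0.12, 2], [-2.74, 2.74]. Speed limits (rad/s): [2.22, 2.22, 3.01, 3.01, 3.14, 3.14, 3.14].

## Interface

Orientations are given as [roll, pitch, yaw] about the fixed x, y, z axes, in that order (R = Rz(yaw) Ry(pitch) Rx(roll)).
In Python, from plant import bot, cams gives the robot as it stands.
- The arm moves only by the tool move_arm, never from a script. Its argument "deltas" is a list of rows, each an object with "offset": the shift along the tool's x, y, z in m, a list of three; "rot": the turn, a rotation vector about the tool's x, y, z in degrees, a list of three; "claw": the opening, from 0 (shut) to 1 (fully open). In form: [{"offset": [dx, dy, dz], "rot": [ax, ay, az], "claw": claw}, ...]. A call has 1 to 12 rows; each row shifts and turns the commanded pose from where the row before left it, along the tool's axes as they then stand; what a row does not reach is not made up. A row lasts 1/12 s, in which the tool goes at most 41.7 mm and 7.16 degrees, less where a joint would pass 70% of its speed; a pose out of reach is approached as far as the arm can. A call with a gripper value outside its range is refused whole. The fingers move at their own pace and stop on an object; "grip_force" is the grip in N (left out, the last holds). Time passes only in rows, so rows that do not move let the fingers close. It gives the time, the measured TCP pose, the force and the opening at its end, in the units of the state.
- bot.state(): the state, without advancing time (a new reading comes with each control period).
- cams.grab_frame(name): name is "scene" or "top"; returns the picture (384x512x3 uint8, red, green, blue); there is no depth.
- cams.calibration(name): a dict with "intrinsics" (3x3 intrinsics, pixels), "world_to_cam" (4x4, takes a point from world to camera coordinates). Camera axes: x right, y down, z forward; pixel columns grow to the right and rows downward; lengths in m; the calibration is good to about 2 mm. A picture is of the moment at which its call begins. calibration takes no time and is no camera call.
- bot.job_done(): hands the job in, once; it reports no verdict.
The state is a dict: "t": time; "q": joint angles; "dq": joint speeds; "joint_torque": joint torques, N m; "tool_pos": TCP position; "eef_rot": TCP orientation; "wrist_force": force on the tool from outside, world axes, zero at the start; "torque": the same for the moment, N m; "opening": finger opening in m.
Only numpy, scipy, OpenCV 4.12 (cv2) and the standard library are available. Lean on these libraries where they do the work, as an engineer would, in place of code of your own. Each camera call takes 0.05 s, during which the arm holds its last target. There are 200 camera calls.

## Task

Pick out the four sealed sample containers (the ones with lids) and stand each in the grey holder made for it: the large, medium and small round cups in the large, medium and small round holders, and the square jar in the square holder, turned so that it fits. Set each one down gently, upright and flat on the holder's floor, without dropping it, and leave the two open empty cups standing where they are.

Things in the scene. Friction and masses are not known exactly. Their poses are not given: they have to be found in the camera images.
- large_cup_center (a point): largest round sample cup, sealed with a flat red screw lid; total height 76 mm, lid diameter 64 mm and 14 mm tall (the top 14 mm; it sticks out a few mm beyond the pale plastic body), body tapering to 56 mm diameter at the base. Loose, stands upright on the table, light (20 to 130 g), rigid; lid and body are one piece. The point is its centre, on its axis half-way up (38 mm above its base); z is up along its axis.
- medium_cup_center (a point): medium round sample cup, sealed with a flat red screw lid; total height 64 mm, lid diameter 50 mm and 14 mm tall (the top 14 mm; it sticks out a few mm beyond the pale plastic body), body tapering to 40 mm diameter at the base. Loose, stands upright on the table, light (20 to 130 g), rigid; lid and body are one piece. The point is its centre, on its axis half-way up (32 mm above its base); z is up along its axis.
- small_cup_center (a point): smallest round sample cup, sealed with a flat red screw lid; total height 50 mm, lid diameter 34 mm and 14 mm tall (the top 14 mm; it sticks out a few mm beyond the pale plastic body), body tapering to 24 mm diameter at the base. Loose, stands upright on the table, light (20 to 130 g), rigid; lid and body are one piece. The point is its centre, on its axis half-way up (25 mm above its base); z is up along its axis.
- square_jar_center (a point): square sample jar, sealed with a flat square red lid; total height 58 mm, lid 46 x 46 mm and 14 mm tall (the top 14 mm), pale plastic body 38 x 38 mm. Loose, upright, light (40 to 90 g), rigid, one piece. The point is its centre, half-way up (29 mm above its base); x and y run parallel to its sides, z up.
- holder_large: largest round grey sample holder, fixed to the table: a shallow dish 84 mm outside and 72 mm inside diameter, 12 mm high, with its inner floor 4 mm above the table. It belongs to the largest round cup. Origin: centre of its underside, on the table.
- holder_medium: medium round grey sample holder, fixed to the table: a shallow dish 68 mm outside and 56 mm inside diameter, 12 mm high, with its inner floor 4 mm above the table. It belongs to the medium round cup. Origin: centre of its underside, on the table.
- holder_small: smallest round grey sample holder, fixed to the table: a shallow dish 52 mm outside and 40 mm inside diameter, 12 mm high, with its inner floor 4 mm above the table. It belongs to the smallest round cup. Origin: centre of its underside, on the table.
- holder_square: square grey sample holder, fixed to the table: a shallow tray 66 x 66 mm outside and 54 x 54 mm inside, 12 mm high, with its inner floor 4 mm above the table. It belongs to the square jar. Origin: centre of its underside, on the table; x and y run parallel to its sides.
- open_cup_a_center (a point): open, empty, pale plastic cup without a lid (one of two alike), 56 mm diameter at the rim, 44 mm at the base, 62 mm high; light, loose, stands on the table and is to be left alone. The point is its centre, half-way up (31 mm above its base).
- open_cup_b_center (a point): open, empty, pale plastic cup without a lid (one of two alike), 56 mm diameter at the rim, 44 mm at the base, 62 mm high; light, loose, stands on the table and is to be left alone. The point is its centre, half-way up (31 mm above its base).
Mind the look-alikes: they are no part of the job. What is shaped like the holder_medium but purple is not meant.

How it is judged:
At the end, for the whole second after the job is handed in: Each sealed container is in its own holder: centre within 12 mm of the holder's centre (level), base at most 4 mm above the holder's floor, upright within 0.1 rad, released and at rest (under 0.02 m/s). Both open cups upright within 0.1 rad, within 20 mm of their start (horizontal distance between large_cup_center and holder_large below 0.012 m and z of large_cup_center in the frame of holder_large below 0.046 m and angle between each of large_cup_center, medium_cup_center, small_cup_center, square_jar_center, open_cup_a_center, open_cup_b_center's own z axis and vertical below 0.1 rad and linear speed of each of large_cup, medium_cup, small_cup, square_jar below 0.02 m/s and horizontal distance between medium_cup_center and holder_medium below 0.012 m and z of medium_cup_center in the frame of holder_medium below 0.04 m and horizontal distance between small_cup_center and holder_small below 0.012 m and z of small_cup_center in the frame of holder_small below 0.033 m and horizontal distance between square_jar_center and holder_square below 0.012 m and z of square_jar_center in the frame of holder_square below 0.037 m and distance of each of open_cup_a_center, open_cup_b_center from where it was at the start of the episode below 0.02 m); the robot touches nothing.
It fails at once if a sealed container is dropped: it falls free of the fingers at more than 0.8 m/s (about 3 cm of fall) ((contact force between the fingers and large_cup below 0.02 N and linear speed of large_cup above 0.8 m/s) or (contact force between the fingers and medium_cup below 0.02 N and linear speed of medium_cup above 0.8 m/s) or (contact force between the fingers and small_cup below 0.02 N and linear speed of small_cup above 0.8 m/s) or (contact force between the fingers and square_jar below 0.02 N and linear speed of square_jar above 0.8 m/s)).
It fails at once if an open empty cup is moved by more than 20 mm or knocked over ((distance of open_cup_a_center from where it was at the start of the episode above 0.02 m or angle between open_cup_a_center's own z axis and vertical above 0.4 rad) or (distance of open_cup_b_center from where it was at the start of the episode above 0.02 m or angle between open_cup_b_center's own z axis and vertical above 0.4 rad)).
It also fails if it takes over 104 s, if anything falls off the work surface, if the arm or the gripper's body presses on something with over 40 N, if the wrist force passes 120 N, or if a joint passes its speed limit or range.

## Working session

There is one attempt and no reset: what is moved stays moved. The work goes in short steps, Python scripts to look and compute and a tool call to move; the robot and the scene stay as the last step left them, time stands still between calls to the robot, and variables do not carry over. Pictures are saved under pics/ and viewed, about 12 in all and at most 16, crops included, and the job is handed in when it is done.

Besides the shell and the picture viewer there is one more tool, called after "Request:" as name([rows], argument=value, ...), one row to a line, values as JSON. move_arm: Moves the arm, as the interface text tells. Its arguments: {"type":"object","properties":{"deltas":{"type":"array"},"grip_force":{"type":"number"}},"required":["deltas"]}

```bash
mkdir -p pics
python3 - <<'E'
from plant import bot,cams
import cv2,numpy as np
for n in("scene","top"):
    f=cams.grab_frame(n); cv2.imwrite(f"pics/{n}0.png",cv2.resize(f[:,:,::-1],None,fx=1.5,fy=1.5,interpolation=cv2.INTER_CUBIC)); np.save(f"pics/{n}0.npy",f)
    c=cams.calibration(n); print(n,np.round(c["intrinsics"],1).tolist(),np.round(c["world_to_cam"],3).tolist())
print(bot.state())
E
```

```text
scene [[351.0, 0.0, 254.4], [0.0, 351.0, 192.5], [0.0, 0.0, 1.0]] [[0.866, 0.499, -0.014, -0.383], [0.281, -0.512, -0.812, -0.163], [-0.413, 0.699, -0.584, 1.232], [0.0, 0.0, 0.0, 1.0]]
top [[389.2, 0.0, 251.9], [0.0, 389.2, 193.6], [0.0, 0.0, 1.0]] [[-0.023, -1.0, 0.009, -0.096], [-0.993, 0.022, -0.114, 0.528], [0.114, -0.012, -0.993, 1.319], [0.0, 0.0, 0.0, 1.0]]
{'t': 0.1, 'q': array([-1.24859692,  0.43514666,  0.02499889,  1.57397534, -0.01161446,
        1.13398954, -0.0751257 ]), 'dq': array([ 0.00034994,  0.00020968, -0.00047161, -0.00345378, -0.00051923,
       -0.00091798, -0.00058769]), 'joint_torque': array([ 4.48856808e-03, -6.69120598e+01,  9.88918506e-01, -3.15152586e+01,
       -6.04969449e-02,  3.73922533e-02,  2.45034649e-06]), 'tool_pos': array([0.2574613 , 0.56902587, 0.22603976]), 'eef_rot': array([-3.14022461e+00,  1.23093463e-04,  2.71666947e+00]), 'wrist_force': array([-0.08014247, -0.1835487 , -0.23898486]), 'torque': array([-0.03779828,  0.02295362,  0.02189747]), 'opening': 0.0920780832874735}
```

View pics/top0.png

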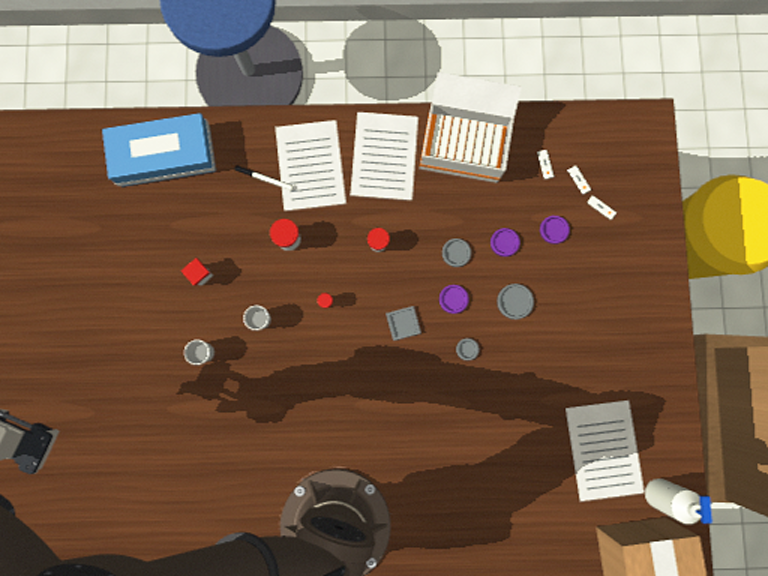

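View pics/scene0.png

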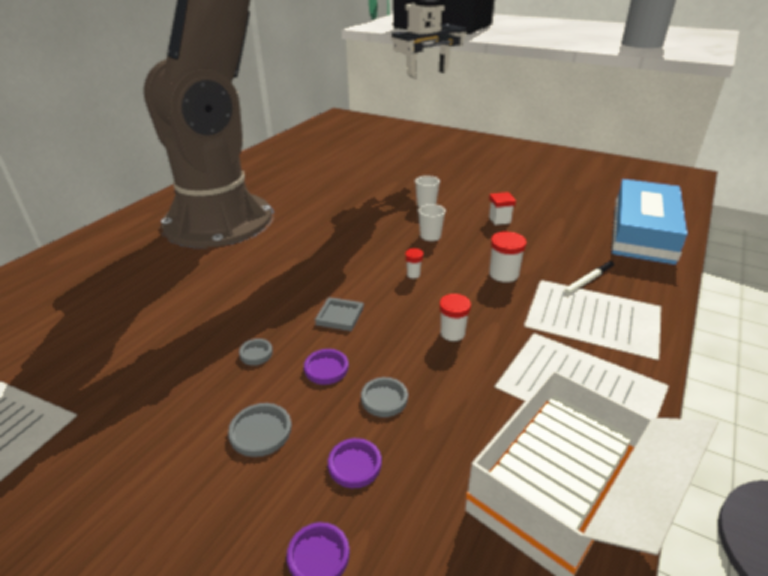

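The top view shows these objects, with pixel positions at 1.5x scale:
- **Red lids:** large (284,233), medium (378,239), small (324,300), square (195,271).
- **Grey holders:** large (516,301), medium (456,252), small (468,349), square (404,323).
- **Open cups:** (257,317) and (198,352).

The scene view agrees with this layout.

```bash
cat > h.py <<'E'
from plant import bot,cams
import cv2,numpy as np
from scipy.optimize import least_squares
from scipy.ndimage import label
S={'L':((284,233),.032,.062,.076),'M':((378,239),.025,.05,.064),'S':((324,300),.017,.036,.050),'Q':((195,271),.023,.044,.058),
'HL':((516,301),.042,0,.012),'HM':((456,252),.034,0,.012),'HS':((468,349),.026,0,.012),'HQ':((404,323),.033,0,.012),'A':((257,317),.028,0,.062),'B':((198,352),.028,0,.062)}
def proj(c,P):
    P=np.c_[P,np.ones(len(P))]@c["world_to_cam"].T
    p=P[:,:3]@c["intrinsics"].T; return p[:,:2]/p[:,2:]
def back(c,uv,z):
    T=c["world_to_cam"];R=T[:3,:3];o=-R.T@T[:3,3]
    d=R.T@np.linalg.inv(c["intrinsics"])@[uv[0],uv[1],1]; return o+d*(z-o[2])/d[2]
def outline(k,x,y,a=0):
    _,r,z0,z1=S[k]
    if k[-1]=='Q': t=a+np.pi/4+np.arange(4)*np.pi/2; r=r*2**.5
    else: t=np.arange(48)*np.pi/24
    r0=.022 if k in'AB' else r
    return np.r_[np.c_[x+r0*np.cos(t),y+r0*np.sin(t),t*0+z0],np.c_[x+r*np.cos(t),y+r*np.sin(t),t*0+z1]]
def mask(f,k,uv):
    hsv=cv2.cvtColor(f,cv2.COLOR_RGB2HSV).astype(int);h,s,v=hsv[...,0],hsv[...,1],hsv[...,2]
    if k in'LMSQ': m=((h<6)|(h>174))&(s>170)&(v>80)
    elif k in 'AB': m=(s<75)&(v>90)
    else: m=(s<75)&(v>35)
    l,_=label(m); u,w=map(int,np.round(uv)); ids=l[w-4:w+5,u-4:u+5]; ids=ids[ids>0]
    return (l==np.bincount(ids).argmax()).astype(np.uint8) if ids.size else None
def hullm(p,sc=4):
    p=p-p.mean(0) if 0 else p
    m=cv2.moments(cv2.convexHull(p.astype(np.float32))); return np.array([m['m10'],m['m01']])/m['m00'],m['m00']
def measure(f,n,k,xy0,a=0):
    c=cams.calibration(n); z=S[k][3]
    m=mask(f,k,proj(c,np.array([[*xy0,z]]))[0])
    if m is None: return None
    cn=max(cv2.findContours(m,0,2)[0],key=cv2.contourArea); fm=np.zeros_like(m);cv2.drawContours(fm,[cn],-1,1,-1)
    M=cv2.moments(fm,True);ct=np.array([M['m10'],M['m01']])/M['m00']
    s=least_squares(lambda q:hullm(outline(k,*q,a))[0]-ct,xy0).x
    yaw=None
    if k[-1]=='Q':
        ang=np.radians(np.arange(0,90,.5)); sc=[]
        for t in ang:
            big=np.zeros((384,512),np.uint8);cv2.fillConvexPoly(big,np.round(cv2.convexHull(outline_px(c,k,s,t))*16).astype(int),1,cv2.LINE_8,4)
            sc.append((big&fm).sum()/(big|fm).sum())
        sc=np.array(sc);yaw=np.degrees(ang[sc>=sc.max()-.01]).round(1).tolist()
    return s,M['m00']/hullm(outline_px(c,k,s,a))[1],yaw
def outline_px(c,k,s,a): return proj(c,outline(k,*s,a)).astype(np.float32)
_o=outline
E
python3 - <<'E'
s=open('h.py').read()
s=s.replace("lambda q:hullm(outline(k,*q,a))[0]-ct","lambda q:hullm(outline_px(c,k,q,a))[0]-ct").replace("    p=p-p.mean(0) if 0 else p\n","").replace("_o=outline\n","").replace("def hullm(p,sc=4)","def hullm(p)")
s=s.replace("least_squares(lambda q:hullm(outline_px(c,k,q,a))[0]-ct,xy0)","least_squares(lambda q:hullm(outline_px(c,k,q,a))[0]-ct,xy0,diff_step=1e-3)")
open('h.py','w').write(s)
E
python3 - <<'E'
from h import *
ct=cams.calibration("top")
for k in S:
    xy=back(ct,np.array(S[k][0])/1.5,S[k][3])[:2]
    for n in("top","scene"): 
        r=measure(np.load(f"pics/{n}0.npy"),n,k,xy)
        print(k,n,r and (r[0].round(4),round(r[1],2),r[2]))
E
```

```text
L top (array([0.659 , 0.1034]), 0.96, None)
L scene (array([0.6564, 0.1089]), 0.95, None)
M top (array([ 0.6433, -0.1102]), 1.0, None)
M scene (array([ 0.6416, -0.106 ]), 0.91, None)
S top (array([0.5053, 0.0143]), 1.01, None)
S scene (array([0.5028, 0.0204]), 0.95, None)
Q top (array([0.5766, 0.3089]), 0.94, [38.0, 39.0, 39.5, 40.0, 40.5])
Q scene (array([0.5747, 0.3154]), 0.89, [32.0, 33.0, 33.5, 34.0, 34.5, 35.0, 35.5, 36.0, 39.0, 39.5, 40.0, 43.5])
HL top (array([ 0.4964, -0.43  ]), 1.01, None)
HL scene (array([ 0.4961, -0.4298]), 0.98, None)
HM top (array([ 0.616 , -0.2959]), 1.0, None)
HM scene (array([ 0.6157, -0.2949]), 0.98, None)
HS top (array([ 0.3872, -0.313 ]), 1.0, None)
HS scene (array([ 0.3864, -0.3122]), 0.99, None)
HQ top (array([ 0.4509, -0.165 ]), 1.05, [11.5, 13.5, 14.0, 15.0, 15.5, 16.0, 16.5])
HQ scene (array([ 0.45  , -0.1643]), 1.0, [11.5, 12.5, 13.0, 13.5, 14.0, 14.5, 15.0, 15.5, 16.0, 16.5])
A top (array([0.4682, 0.169 ]), 1.04, None)
A scene (array([0.4355, 0.2252]), 2.01, None)
B top (array([0.394 , 0.3005]), 1.01, None)
B scene (array([0.4355, 0.2252]), 2.01, None)
```

```bash
sed -i 's/(s>170)&(v>80)/(s>130)\&(v>40)/' h.py
python3 - <<'E'
from h import *
ct=cams.calibration("top")
for n in("top","scene"): T=cams.calibration(n)["world_to_cam"];print(-T[:3,:3].T@T[:3,3])
ims=[]
for k in "LMSQ":
    xy=back(ct,np.array(S[k][0])/1.5,S[k][3])[:2]
    for n in("top","scene"): 
        f=np.load(f"pics/{n}0.npy");c=cams.calibration(n)
        r=measure(f,n,k,xy,.69)
        print(k,n,r and (r[0].round(4),round(r[1],2),r[2]))
        if n=="top": top=r[0]
        g=cv2.resize(f[:,:,::-1],None,fx=6,fy=6,interpolation=cv2.INTER_CUBIC)
        cv2.polylines(g,[np.round((cv2.convexHull(outline_px(c,k,top,.69))+.5)*6).astype(int)],True,(0,255,0),1)
        u,v=(proj(c,np.array([[*top,S[k][2]]]))[0]*6).astype(int); ims.append(g[v-140:v+140,u-90:u+90])
cv2.imwrite("pics/c1.png",np.vstack([np.hstack(ims[:4]),np.hstack(ims[4:])]))
E
```

```text
[ 0.37183546 -0.09164952  1.3714418 ]
[ 0.88611538 -0.75372807  0.58119546]
L top (array([0.6582, 0.1032]), 0.98, None)
L scene (array([0.6565, 0.1078]), 0.98, None)
M top (array([ 0.6429, -0.1102]), 1.02, None)
M scene (array([ 0.642, -0.107]), 0.95, None)
S top (array([0.5053, 0.0145]), 1.02, None)
S scene (array([0.5031, 0.0193]), 1.0, None)
Q top (array([0.5762, 0.3081]), 0.98, [44.0, 44.5, 45.0])
Q scene (array([0.5748, 0.3135]), 0.91, [30.0, 31.0, 31.5, 32.0, 32.5, 33.5, 34.0])
```

View pics/c1.png

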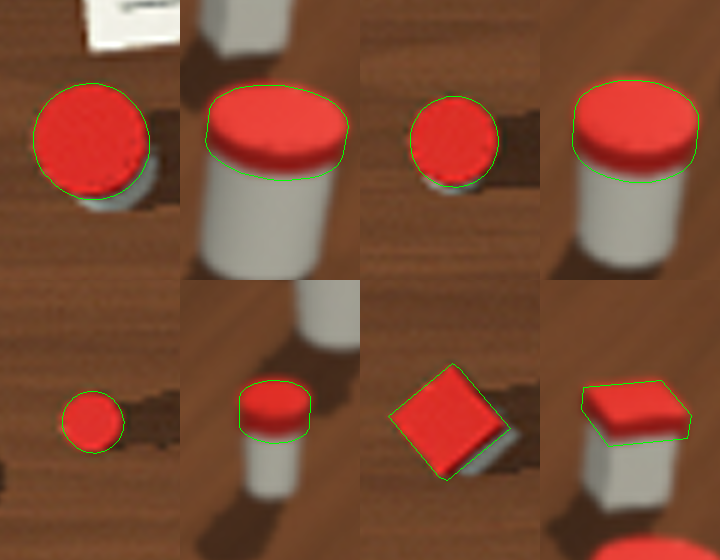

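The outlines projected from the top-view fit match the lids in both cameras to about 2–4 mm, and the square's yaw comes out at about 39.5°. Clearances in the holders are 8 mm, so I'll start with the square jar.

```bash
cat > go.py <<'E'
import sys
from h import *
from scipy.spatial.transform import Rotation as R
# usage: go.py x y z yaw_deg : rotation about tool z still needed, and the offset in the tool frame after that turn
x,y,z,w=map(float,sys.argv[1:]); s=bot.state()
Rc=R.from_euler('xyz',s['eef_rot']); Rt=R.from_euler('xyz',[np.pi,0,np.radians(w)])
print('t',s['t'],'pos',s['tool_pos'].round(4),'rotvec',np.degrees((Rc.inv()*Rt).as_rotvec()).round(2),'offset',Rt.inv().apply(np.array([x,y,z])-s['tool_pos']).round(4),'open',round(s['opening'],4))
E
python3 go.py .5755 .310 .16 129.5
```

```text
t 0.1 pos [0.2575 0.569  0.226 ] rotvec [-8.000e-02  2.000e-02  2.615e+01] offset [-0.4022  0.0806  0.066 ] open 0.0921
```

Request:
move_arm([
  {"offset":[0,0,0.01],"rot":[0,0,5.23],"claw":1},
  {"offset":[0,0,0.01],"rot":[0,0,5.23],"claw":1},
  {"offset":[0,0,0.01],"rot":[0,0,5.23],"claw":1},
  {"offset":[0,0,0.01],"rot":[0,0,5.23],"claw":1},
  {"offset":[0,0,0.01],"rot":[0,0,5.23],"claw":1},
  {"offset":[0,0,0],"rot":[0,0,0],"claw":1},
], grip_force=15)

```text
t: 0.6
tool_pos: [0.2569, 0.5681, 0.1743]
eef_rot: [-3.138, 0.002, 2.256]
wrist_force: [-0.2, 0.1, -0.8]
opening: 0.0917
```

```bash
python3 go.py .5755 .310 .16 129.5
```

```text
t 0.6 pos [0.2569 0.5681 0.1743] rotvec [-0.19  0.12 -0.23] offset [-0.4018  0.0816  0.0143] open 0.0917
```

Request:
move_arm([
  {"offset":[-0.0365,0.0074,0.0013],"rot":[0,0,0],"claw":1},
  {"offset":[-0.0365,0.0074,0.0013],"rot":[0,0,0],"claw":1},
  {"offset":[-0.0365,0.0074,0.0013],"rot":[0,0,0],"claw":1},
  {"offset":[-0.0365,0.0074,0.0013],"rot":[0,0,0],"claw":1},
  {"offset":[-0.0365,0.0074,0.0013],"rot":[0,0,0],"claw":1},
  {"offset":[-0.0365,0.0074,0.0013],"rot":[0,0,0],"claw":1},
  {"offset":[-0.0365,0.0074,0.0013],"rot":[0,0,0],"claw":1},
  {"offset":[-0.0365,0.0074,0.0013],"rot":[0,0,0],"claw":1},
  {"offset":[-0.0365,0.0074,0.0013],"rot":[0,0,0],"claw":1},
  {"offset":[-0.0365,0.0074,0.0013],"rot":[0,0,0],"claw":1},
  {"offset":[-0.0365,0.0074,0.0013],"rot":[0,0,0],"claw":1},
  {"offset":[0,0,0],"rot":[0,0,0],"claw":1},
])

```text
t: 1.6
tool_pos: [0.5826, 0.3028, 0.1628]
eef_rot: [3.141, 0.006, 2.253]
wrist_force: [0.6, -1.3, 0.7]
opening: 0.0916
```

```bash
python3 go.py .5755 .310 .032 129.5
python3 - <<'E'
from h import *
f=cams.grab_frame("scene");c=cams.calibration("scene")
u,v=proj(c,np.array([[.5755,.31,.08]]))[0].astype(int)
cv2.imwrite("pics/s2.png",cv2.resize(f[v-50:v+50,u-50:u+50,::-1],None,fx=5,fy=5,interpolation=cv2.INTER_CUBIC))
E
```

```text
t 1.6 pos [0.5826 0.3028 0.1628] rotvec [ 0.02  0.35 -0.39] offset [ 0.01   -0.0009  0.1308] open 0.0916
```

View pics/s2.png

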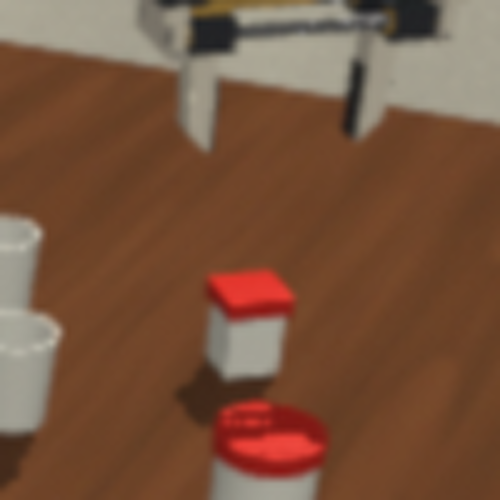

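The gripper is centred above the jar, fingers at about (195,140) and (360,130) in the crop. It overshot by about 10 mm, so I'm checking whether it has settled.

```bash
python3 go.py .5755 .310 .032 129.5
```

```text
t 1.65 pos [0.5796 0.3063 0.1626] rotvec [-0.01  0.18 -0.25] offset [ 0.0055 -0.0008  0.1306] open 0.0916
```

Request:
move_arm([
  {"offset":[0,0,0.02],"rot":[0,0,0],"claw":1},
  {"offset":[0,0,0.03],"rot":[0,0,0],"claw":1},
  {"offset":[0,0,0.03],"rot":[0,0,0],"claw":1},
  {"offset":[0,0,0.02],"rot":[0,0,0],"claw":1},
  {"offset":[0,0,0],"rot":[0,0,0],"claw":1},
  {"offset":[0,0,0],"rot":[0,0,0],"claw":1},
])

```text
t: 2.15
tool_pos: [0.5748, 0.3119, 0.0621]
eef_rot: [-3.14, -0.001, 2.263]
wrist_force: [0.2, 0.0, 1.0]
opening: 0.0917
```

```bash
python3 go.py .5755 .310 .032 129.5
```

```text
t 2.15 pos [0.5748 0.3119 0.0621] rotvec [-0.12 -0.04  0.15] offset [-0.002  -0.0007  0.0301] open 0.0917
```

Request:
move_arm([
  {"offset":[-0.001,0,0.015],"rot":[0,0,0],"claw":1},
  {"offset":[-0.001,0,0.015],"rot":[0,0,0],"claw":1},
  {"offset":[0,0,0],"rot":[0,0,0],"claw":1},
  {"offset":[0,0,0],"rot":[0,0,0],"claw":0.6},
  {"offset":[0,0,0],"rot":[0,0,0],"claw":0.4},
  {"offset":[0,0,0],"rot":[0,0,0],"claw":0.3},
  {"offset":[0,0,0],"rot":[0,0,0],"claw":0.3},
  {"offset":[0,0,0],"rot":[0,0,0],"claw":0.3},
  {"offset":[0,0,0],"rot":[0,0,0],"claw":0.3},
])

```text
t: 2.9
tool_pos: [0.5773, 0.3101, 0.0329]
eef_rot: [3.141, 0.0, 2.26]
wrist_force: [-0.2, 0.0, 0.4]
opening: 0.0564
```

```bash
python3 go.py .5755 .310 .15 129.5
```

```text
t 2.9 pos [0.5773 0.3101 0.0329] rotvec [0.04 0.   0.01] offset [ 0.0011 -0.0014 -0.1171] open 0.0564
```

Request:
move_arm([
  {"offset":[0,0,0],"rot":[0,0,0],"claw":0.2},
  {"offset":[0,0,0],"rot":[0,0,0],"claw":0.2},
  {"offset":[0,0,0],"rot":[0,0,0],"claw":0.2},
  {"offset":[0,0,0],"rot":[0,0,0],"claw":0.2},
  {"offset":[0,0,-0.01],"rot":[0,0,0],"claw":0.2},
  {"offset":[0,0,-0.02],"rot":[0,0,0],"claw":0.2},
  {"offset":[0,0,-0.03],"rot":[0,0,0],"claw":0.2},
  {"offset":[0,0,-0.03],"rot":[0,0,0],"claw":0.2},
  {"offset":[0,0,-0.02],"rot":[0,0,0],"claw":0.2},
  {"offset":[0,0,-0.01],"rot":[0,0,0],"claw":0.2},
])

```text
t: 3.73
tool_pos: [0.5786, 0.3105, 0.1563]
eef_rot: [3.137, 0.001, 2.26]
wrist_force: [1.1, 0.6, -0.1]
opening: 0.0459
```

```bash
python3 go.py .4505 -.1645 .15 104
```

```text
t 3.7333 pos [0.5786 0.3105 0.1563] rotvec [ 2.800e-01 -2.000e-02  2.549e+01] offset [-0.4299 -0.2392  0.0063] open 0.0459
```

Request:
move_arm([
  {"offset":[0,0,0],"rot":[0,0,6.37],"claw":0.2},
  {"offset":[0,0,0],"rot":[0,0,6.37],"claw":0.2},
  {"offset":[0,0,0],"rot":[0,0,6.37],"claw":0.2},
  {"offset":[0,0,0],"rot":[0,0,6.37],"claw":0.2},
  {"offset":[-0.015,-0.0085,0],"rot":[0,0,0],"claw":0.2},
  {"offset":[-0.015,-0.0085,0],"rot":[0,0,0],"claw":0.2},
  {"offset":[-0.03,-0.017,0],"rot":[0,0,0],"claw":0.2},
  {"offset":[-0.03,-0.017,0],"rot":[0,0,0],"claw":0.2},
  {"offset":[-0.03,-0.017,0],"rot":[0,0,0],"claw":0.2},
  {"offset":[-0.03,-0.017,0],"rot":[0,0,0],"claw":0.2},
  {"offset":[-0.03,-0.017,0],"rot":[0,0,0],"claw":0.2},
  {"offset":[-0.03,-0.017,0],"rot":[0,0,0],"claw":0.2},
])

```text
t: 4.73
tool_pos: [0.5114, 0.0758, 0.1521]
eef_rot: [-3.141, -0.0, 1.816]
wrist_force: [0.5, -1.3, -1.0]
opening: 0.0458
```

Request:
move_arm([
  {"offset":[-0.03,-0.017,0],"rot":[0,0,0],"claw":0.2},
  {"offset":[-0.03,-0.017,0],"rot":[0,0,0],"claw":0.2},
  {"offset":[-0.03,-0.017,0],"rot":[0,0,0],"claw":0.2},
  {"offset":[-0.03,-0.017,0],"rot":[0,0,0],"claw":0.2},
  {"offset":[-0.03,-0.017,0],"rot":[0,0,0],"claw":0.2},
  {"offset":[-0.03,-0.017,0],"rot":[0,0,0],"claw":0.2},
  {"offset":[-0.02,-0.01,0],"rot":[0,0,0],"claw":0.2},
  {"offset":[-0.01,-0.006,0],"rot":[0,0,0],"claw":0.2},
  {"offset":[0,0,0],"rot":[0,0,0],"claw":0.2},
  {"offset":[0,0,0],"rot":[0,0,0],"claw":0.2},
  {"offset":[0,0,0],"rot":[0,0,0],"claw":0.2},
])

```text
t: 5.65
tool_pos: [0.4491, -0.1538, 0.1522]
eef_rot: [-3.141, -0.001, 1.817]
wrist_force: [0.1, 0.4, 0.1]
opening: 0.0457
```

```bash
python3 go.py .4505 -.1645 .05 104;  python3 - <<'E'
from h import *
o=[]
for n in("top","scene"):
    f=cams.grab_frame(n);c=cams.calibration(n)
    u,v=proj(c,np.array([[.45,-.1645,.08]]))[0].astype(int)
    o.append(cv2.resize(f[v-50:v+50,u-40:u+40,::-1],None,fx=5,fy=5,interpolation=cv2.INTER_CUBIC))
cv2.imwrite("pics/s3.png",np.hstack(o))
E
```

```text
t 5.65 pos [ 0.4491 -0.1538  0.1522] rotvec [-0.01 -0.04  0.09] offset [-0.0107 -0.0012  0.1022] open 0.0457
```

View pics/s3.png

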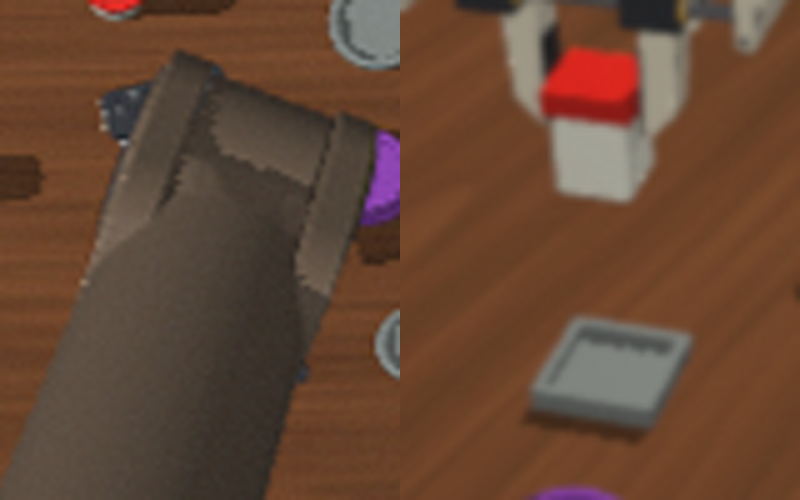

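The jar is held upright with its faces parallel to the tray. It sits about 11 mm short of the tray centre, so I'll correct that and lower it.

Request:
move_arm([
  {"offset":[-0.005,-0.001,0.015],"rot":[0,0,0],"claw":0.2},
  {"offset":[-0.005,0,0.025],"rot":[0,0,0],"claw":0.2},
  {"offset":[0,0,0.025],"rot":[0,0,0],"claw":0.2},
  {"offset":[0,0,0.015],"rot":[0,0,0],"claw":0.2},
  {"offset":[0,0,0.01],"rot":[0,0,0],"claw":0.2},
  {"offset":[0,0,0],"rot":[0,0,0],"claw":0.2},
  {"offset":[0,0,0],"rot":[0,0,0],"claw":0.2},
])

```text
t: 6.33
tool_pos: [0.4506, -0.1644, 0.0624]
eef_rot: [-3.141, -0.0, 1.817]
wrist_force: [-0.1, -0.2, -0.8]
opening: 0.046
```

```bash
python3 go.py .4505 -.1645 .038 104
```

```text
t 6.3333 pos [ 0.4506 -0.1644  0.0624] rotvec [-0.03 -0.02  0.08] offset [-0.     -0.0001  0.0244] open 0.046
```

Request:
move_arm([
  {"offset":[0,0,0.008],"rot":[0,0,0],"claw":0.2},
  {"offset":[0,0,0.006],"rot":[0,0,0],"claw":0.2},
  {"offset":[0,0,0.005],"rot":[0,0,0],"claw":0.2},
  {"offset":[0,0,0.004],"rot":[0,0,0],"claw":0.2},
  {"offset":[0,0,0.002],"rot":[0,0,0],"claw":0.2},
  {"offset":[0,0,0],"rot":[0,0,0],"claw":0.2},
  {"offset":[0,0,0],"rot":[0,0,0],"claw":0.2},
])

```text
t: 6.92
tool_pos: [0.4504, -0.165, 0.0374]
eef_rot: [3.142, -0.0, 1.815]
wrist_force: [-0.6, 0.5, 0.6]
opening: 0.0459
```

Request:
move_arm([
  {"offset":[0,0,0],"rot":[0,0,0],"claw":0.6},
  {"offset":[0,0,0],"rot":[0,0,0],"claw":0.8},
  {"offset":[0,0,0],"rot":[0,0,0],"claw":1},
  {"offset":[0,0,0],"rot":[0,0,0],"claw":1},
  {"offset":[0,0,0],"rot":[0,0,0],"claw":1},
  {"offset":[0,0,-0.01],"rot":[0,0,0],"claw":1},
  {"offset":[0,0,-0.03],"rot":[0,0,0],"claw":1},
  {"offset":[0,0,-0.03],"rot":[0,0,0],"claw":1},
  {"offset":[0,0,-0.03],"rot":[0,0,0],"claw":1},
  {"offset":[0,0,-0.02],"rot":[0,0,4.7],"claw":1},
  {"offset":[0,0,0],"rot":[0,0,4.7],"claw":1},
  {"offset":[0,0,0],"rot":[0,0,4.7],"claw":1},
])

```text
t: 7.92
tool_pos: [0.4513, -0.1652, 0.1597]
eef_rot: [3.138, 0.0, 1.565]
wrist_force: [0.0, 0.5, -0.5]
opening: 0.0919
```

```bash
python3 go.py .6425 -.109 .15 90;  python3 - <<'E'
from h import *
n="scene";f=cams.grab_frame(n);c=cams.calibration(n)
u,v=proj(c,np.array([[.45,-.1645,.04]]))[0].astype(int)
cv2.imwrite("pics/s4.png",cv2.resize(f[v-45:v+45,u-40:u+40,::-1],None,fx=5,fy=5,interpolation=cv2.INTER_CUBIC))
E
```

```text
t 7.9167 pos [ 0.4513 -0.1652  0.1597] rotvec [ 0.22  0.   -0.31] offset [0.0562 0.1912 0.0097] open 0.0919
```

View pics/s4.png

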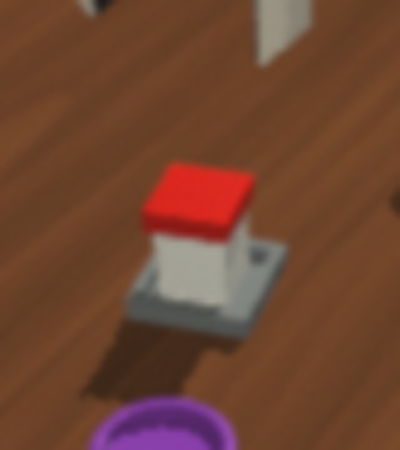

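The jar stands upright in the square tray, slightly off-centre to the left; I'll measure it later. Next is the medium cup.

Request:
move_arm([
  {"offset":[0.004,0.014,0.001],"rot":[0,0,0],"claw":1},
  {"offset":[0.008,0.027,0.001],"rot":[0,0,0],"claw":1},
  {"offset":[0.008,0.027,0.001],"rot":[0,0,0],"claw":1},
  {"offset":[0.008,0.027,0.001],"rot":[0,0,0],"claw":1},
  {"offset":[0.008,0.027,0.001],"rot":[0,0,0],"claw":1},
  {"offset":[0.008,0.027,0.001],"rot":[0,0,0],"claw":1},
  {"offset":[0.008,0.027,0.001],"rot":[0,0,0],"claw":1},
  {"offset":[0.004,0.015,0.001],"rot":[0,0,0],"claw":1},
  {"offset":[0,0,0],"rot":[0,0,0],"claw":1},
  {"offset":[0,0,0],"rot":[0,0,0],"claw":1},
  {"offset":[0,0,0],"rot":[0,0,0],"claw":1},
])

```text
t: 8.88
tool_pos: [0.6404, -0.1099, 0.1495]
eef_rot: [-3.14, 0.0, 1.57]
wrist_force: [-1.4, -0.3, 0.0]
opening: 0.0917
```

```bash
python3 go.py .6425 -.109 .038 90
python3 - <<'E'
from h import *
for n in("top","scene"):
  for k,xy,a in(('Q',(.4505,-.1645),.244),('S',(.5045,.0165),0)):
    r=measure(cams.grab_frame(n),n,k,xy,a);print(n,k,r)
E
```

```text
t 8.8833 pos [ 0.6404 -0.1099  0.1495] rotvec [-0.07  0.02 -0.07] offset [0.0009 0.0021 0.1115] open 0.0917
top Q (array([ 0.45054658, -0.16633021]), 0.985784002259878, [16.5, 17.0, 17.5, 18.0, 21.0])
top S None
scene Q (array([ 0.44329393, -0.15741068]), 0.9384114525234196, [15.0, 15.5, 16.0, 16.5, 17.0])
scene S (array([0.5033362 , 0.01910129]), 0.994949371740948, None)
```

Top view puts the jar at (0.4505, -0.166), so it is centred. The scene view differs because the lid is 4 mm higher on the holder floor and the mask carries the earlier bias. I'll carry on with the medium cup.

Request:
move_arm([
  {"offset":[0.001,0.002,0.015],"rot":[0,0,0],"claw":1},
  {"offset":[0,0,0.03],"rot":[0,0,0],"claw":1},
  {"offset":[0,0,0.03],"rot":[0,0,0],"claw":1},
  {"offset":[0,0,0.02],"rot":[0,0,0],"claw":1},
  {"offset":[0,0,0.01],"rot":[0,0,0],"claw":1},
  {"offset":[0,0,0.006],"rot":[0,0,0],"claw":1},
  {"offset":[0,0,0],"rot":[0,0,0],"claw":0.9},
  {"offset":[0,0,0],"rot":[0,0,0],"claw":0.4},
  {"offset":[0,0,0],"rot":[0,0,0],"claw":0.25},
  {"offset":[0,0,0],"rot":[0,0,0],"claw":0.25},
  {"offset":[0,0,0],"rot":[0,0,0],"claw":0.25},
  {"offset":[0,0,0],"rot":[0,0,0],"claw":0.25},
])

```text
t: 10.08
tool_pos: [0.6439, -0.1082, 0.0391]
eef_rot: [3.14, -0.0, 1.57]
wrist_force: [-0.1, 0.3, -0.7]
opening: 0.0565
```

Request:
move_arm([
  {"offset":[0,0,0],"rot":[0,0,0],"claw":0.25},
  {"offset":[0,0,0],"rot":[0,0,0],"claw":0.25},
  {"offset":[0,0,0],"rot":[0,0,0],"claw":0.25},
  {"offset":[0,0,0],"rot":[0,0,0],"claw":0.25},
  {"offset":[0,0,0],"rot":[0,0,0],"claw":0.25},
])

```text
t: 10.5
tool_pos: [0.6437, -0.1082, 0.0387]
eef_rot: [3.141, -0.0, 1.569]
wrist_force: [-0.9, 0.7, 5.5]
opening: 0.0493
```

Request:
move_arm([
  {"offset":[0,0,-0.01],"rot":[0,0,0],"claw":0.25},
  {"offset":[0,0,-0.025],"rot":[0,0,0],"claw":0.25},
  {"offset":[0,0,-0.03],"rot":[0,0,0],"claw":0.25},
  {"offset":[0,0,-0.02],"rot":[0,0,0],"claw":0.25},
  {"offset":[-0.015,-0.002,-0.015],"rot":[0,0,0],"claw":0.25},
  {"offset":[-0.03,-0.0045,0],"rot":[0,0,0],"claw":0.25},
  {"offset":[-0.03,-0.0045,0],"rot":[0,0,0],"claw":0.25},
  {"offset":[-0.03,-0.0045,0],"rot":[0,0,0],"claw":0.25},
  {"offset":[-0.03,-0.0045,0],"rot":[0,0,0],"claw":0.25},
  {"offset":[-0.03,-0.0045,0],"rot":[0,0,0],"claw":0.25},
  {"offset":[-0.015,-0.003,0],"rot":[0,0,0],"claw":0.25},
  {"offset":[-0.006,0,0],"rot":[0,0,0],"claw":0.25},
])

```text
t: 11.5
tool_pos: [0.614, -0.2981, 0.1389]
eef_rot: [-3.141, 0.002, 1.565]
wrist_force: [-0.2, 0.1, -0.2]
opening: 0.0493
```

Request:
move_arm([
  {"offset":[0,0,0],"rot":[0,0,0],"claw":0.25},
  {"offset":[0,0,0],"rot":[0,0,0],"claw":0.25},
  {"offset":[0,0,0],"rot":[0,0,0],"claw":0.25},
  {"offset":[0,0,0],"rot":[0,0,0],"claw":0.25},
])

```text
t: 11.83
tool_pos: [0.6167, -0.2916, 0.1383]
eef_rot: [3.141, -0.001, 1.572]
wrist_force: [-0.4, -0.2, -0.7]
opening: 0.0493
```

```bash
python3 go.py .616 -.2945 .043 90
python3 - <<'E'
from h import *
n="scene";f=cams.grab_frame(n);c=cams.calibration(n)
u,v=proj(c,np.array([[.616,-.295,.08]]))[0].astype(int)
cv2.imwrite("pics/s5.png",cv2.resize(f[v-45:v+55,u-50:u+50,::-1],None,fx=4,fy=4,interpolation=cv2.INTER_CUBIC))
E
```

```text
t 11.8333 pos [ 0.6167 -0.2916  0.1383] rotvec [ 0.01 -0.08  0.09] offset [-0.0029 -0.0007  0.0953] open 0.0493
```

View pics/s5.png

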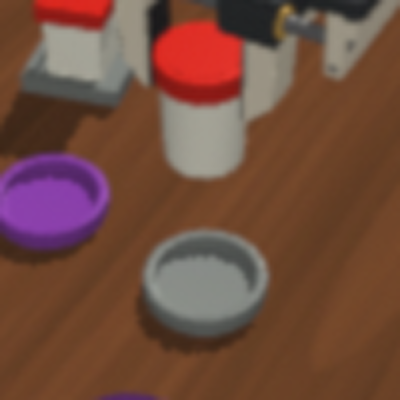

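The medium cup is upright, directly above the grey medium holder. Lowering it now.

Request:
move_arm([
  {"offset":[-0.002,-0.001,0.015],"rot":[0,0,0],"claw":0.25},
  {"offset":[-0.001,0,0.025],"rot":[0,0,0],"claw":0.25},
  {"offset":[0,0,0.02],"rot":[0,0,0],"claw":0.25},
  {"offset":[0,0,0.012],"rot":[0,0,0],"claw":0.25},
  {"offset":[0,0,0.008],"rot":[0,0,0],"claw":0.25},
  {"offset":[0,0,0.005],"rot":[0,0,0],"claw":0.25},
  {"offset":[0,0,0.004],"rot":[0,0,0],"claw":0.25},
  {"offset":[0,0,0.003],"rot":[0,0,0],"claw":0.25},
  {"offset":[0,0,0.002],"rot":[0,0,0],"claw":0.25},
  {"offset":[0,0,0],"rot":[0,0,0],"claw":0.25},
  {"offset":[0,0,0],"rot":[0,0,0],"claw":0.25},
])

```text
t: 12.8
tool_pos: [0.6151, -0.2973, 0.0449]
eef_rot: [3.141, 0.0, 1.57]
wrist_force: [-0.0, -0.8, -0.6]
opening: 0.0497
```

Another 1.5 mm down, then release and rise.

Request:
move_arm([
  {"offset":[0.002,0,0.001],"rot":[0,0,0],"claw":0.25},
  {"offset":[0,0,0.001],"rot":[0,0,0],"claw":0.25},
  {"offset":[0,0,0],"rot":[0,0,0],"claw":0.25},
  {"offset":[0,0,0],"rot":[0,0,0],"claw":0.25},
  {"offset":[0,0,0],"rot":[0,0,0],"claw":0.7},
  {"offset":[0,0,0],"rot":[0,0,0],"claw":1},
  {"offset":[0,0,0],"rot":[0,0,0],"claw":1},
  {"offset":[0,0,0],"rot":[0,0,0],"claw":1},
  {"offset":[0,0,0],"rot":[0,0,0],"claw":1},
  {"offset":[0,0,-0.015],"rot":[0,0,0],"claw":1},
  {"offset":[0,0,-0.03],"rot":[0,0,0],"claw":1},
  {"offset":[0,0,-0.03],"rot":[0,0,0],"claw":1},
])

```text
t: 13.8
tool_pos: [0.6137, -0.2947, 0.1171]
eef_rot: [-3.139, -0.001, 1.569]
wrist_force: [0.7, -0.6, 0.4]
opening: 0.0911
```

```bash
python3 go.py .505 .0155 .15 90
```

```text
t 13.8 pos [ 0.6137 -0.2947  0.1171] rotvec [-0.17 -0.06 -0.08] offset [ 0.3102 -0.1087 -0.0329] open 0.0911
```

Request:
move_arm([
  {"offset":[0.017,-0.006,-0.018],"rot":[0,0,0],"claw":1},
  {"offset":[0.0345,-0.012,-0.01],"rot":[0,0,0],"claw":1},
  {"offset":[0.0345,-0.012,0],"rot":[0,0,0],"claw":1},
  {"offset":[0.0345,-0.012,0],"rot":[0,0,0],"claw":1},
  {"offset":[0.0345,-0.012,0],"rot":[0,0,0],"claw":1},
  {"offset":[0.0345,-0.012,0],"rot":[0,0,0],"claw":1},
  {"offset":[0.0345,-0.012,0],"rot":[0,0,0],"claw":1},
  {"offset":[0.0345,-0.012,0],"rot":[0,0,0],"claw":1},
  {"offset":[0.0345,-0.012,0],"rot":[0,0,0],"claw":1},
  {"offset":[0.017,-0.006,0],"rot":[0,0,0],"claw":1},
  {"offset":[0,0,0],"rot":[0,0,0],"claw":1},
  {"offset":[0,0,0],"rot":[0,0,0],"claw":1},
])

```text
t: 14.8
tool_pos: [0.507, 0.016, 0.1456]
eef_rot: [3.141, -0.0, 1.572]
wrist_force: [1.4, -1.3, -0.1]
opening: 0.0919
```

```bash
python3 - <<'E'
from h import *
for n in("top","scene"):
  f=cams.grab_frame(n)
  for k,xy,a in(('M',(.616,-.295),0),):
    r=measure(f,n,k,xy,a);print(n,k,r)
E
python3 go.py .505 .0155 .024 90
```

```text
top M (array([ 0.61466034, -0.297738  ]), 1.0014795222173574, None)
scene M (array([ 0.61073943, -0.29076053]), 1.0136183844508049, None)
t 14.9 pos [0.5076 0.0138 0.1456] rotvec [ 0.04  0.03 -0.14] offset [ 0.0017 -0.0026  0.1216] open 0.0919
```

Request:
move_arm([
  {"offset":[0.001,-0.0025,0.015],"rot":[0,0,0],"claw":0.7},
  {"offset":[0,0,0.03],"rot":[0,0,0],"claw":0.7},
  {"offset":[0,0,0.03],"rot":[0,0,0],"claw":0.7},
  {"offset":[0,0,0.02],"rot":[0,0,0],"claw":0.7},
  {"offset":[0,0,0.015],"rot":[0,0,0],"claw":0.7},
  {"offset":[0,0,0.011],"rot":[0,0,0],"claw":0.7},
  {"offset":[0,0,0],"rot":[0,0,0],"claw":0.7},
  {"offset":[0,0,0],"rot":[0,0,0],"claw":0.1},
  {"offset":[0,0,0],"rot":[0,0,0],"claw":0.1},
  {"offset":[0,0,0],"rot":[0,0,0],"claw":0.1},
  {"offset":[0,0,0],"rot":[0,0,0],"claw":0.1},
  {"offset":[0,0,0],"rot":[0,0,0],"claw":0.1},
])

```text
t: 15.9
tool_pos: [0.5052, 0.0161, 0.0251]
eef_rot: [3.14, -0.0, 1.57]
wrist_force: [0.5, -0.1, 0.1]
opening: 0.0355
```

Request:
move_arm([
  {"offset":[0,0,0],"rot":[0,0,0],"claw":0.1},
  {"offset":[0,0,0],"rot":[0,0,0],"claw":0.1},
  {"offset":[0,0,0],"rot":[0,0,0],"claw":0.1},
  {"offset":[0,0,0],"rot":[0,0,0],"claw":0.1},
])

```text
t: 16.23
tool_pos: [0.5051, 0.0161, 0.025]
eef_rot: [3.141, -0.0, 1.57]
wrist_force: [-0.9, 1.1, 6.6]
opening: 0.0336
```

```bash
python3 go.py .387 -.3125 .15 90
```

```text
t 16.2333 pos [0.5051 0.0161 0.025 ] rotvec [ 0.06 -0.02 -0.06] offset [-0.3286 -0.1181 -0.125 ] open 0.0336
```

Request:
move_arm([
  {"offset":[0,0,-0.01],"rot":[0,0,0],"claw":0.1},
  {"offset":[0,0,-0.025],"rot":[0,0,0],"claw":0.1},
  {"offset":[0,0,-0.03],"rot":[0,0,0],"claw":0.1},
  {"offset":[0,0,-0.025],"rot":[0,0,0],"claw":0.1},
  {"offset":[-0.01,-0.004,-0.02],"rot":[0,0,0],"claw":0.1},
  {"offset":[-0.025,-0.009,0],"rot":[0,0,0],"claw":0.1},
  {"offset":[-0.033,-0.012,0],"rot":[0,0,0],"claw":0.1},
  {"offset":[-0.033,-0.012,0],"rot":[0,0,0],"claw":0.1},
  {"offset":[-0.033,-0.012,0],"rot":[0,0,0],"claw":0.1},
  {"offset":[-0.033,-0.012,0],"rot":[0,0,0],"claw":0.1},
  {"offset":[-0.033,-0.012,0],"rot":[0,0,0],"claw":0.1},
  {"offset":[-0.033,-0.012,0],"rot":[0,0,0],"claw":0.1},
])

```text
t: 17.23
tool_pos: [0.4183, -0.2182, 0.135]
eef_rot: [3.141, -0.0, 1.57]
wrist_force: [0.7, 0.4, 0.0]
opening: 0.0334
```

Request:
move_arm([
  {"offset":[-0.033,-0.012,0],"rot":[0,0,0],"claw":0.1},
  {"offset":[-0.03,-0.01,0],"rot":[0,0,0],"claw":0.1},
  {"offset":[-0.02,-0.007,0],"rot":[0,0,0],"claw":0.1},
  {"offset":[-0.01,-0.004,0],"rot":[0,0,0],"claw":0.1},
  {"offset":[0,0,0],"rot":[0,0,0],"claw":0.1},
  {"offset":[0,0,0],"rot":[0,0,0],"claw":0.1},
  {"offset":[0,0,0],"rot":[0,0,0],"claw":0.1},
  {"offset":[0,0,0],"rot":[0,0,0],"claw":0.1},
])

```text
t: 17.9
tool_pos: [0.3871, -0.308, 0.1343]
eef_rot: [-3.142, -0.001, 1.572]
wrist_force: [-0.5, 0.3, -0.4]
opening: 0.0333
```

```bash
python3 go.py .387 -.3125 .029 90
python3 - <<'E'
from h import *
n="scene";f=cams.grab_frame(n);c=cams.calibration(n)
u,v=proj(c,np.array([[.387,-.3125,.08]]))[0].astype(int)
cv2.imwrite("pics/s6.png",cv2.resize(f[v-45:v+55,u-50:u+50,::-1],None,fx=4,fy=4,interpolation=cv2.INTER_CUBIC))
E
```

```text
t 17.9 pos [ 0.3871 -0.308   0.1343] rotvec [-0.   -0.06  0.08] offset [-4.500e-03 -1.000e-04  1.053e-01] open 0.0333
```

View pics/s6.png

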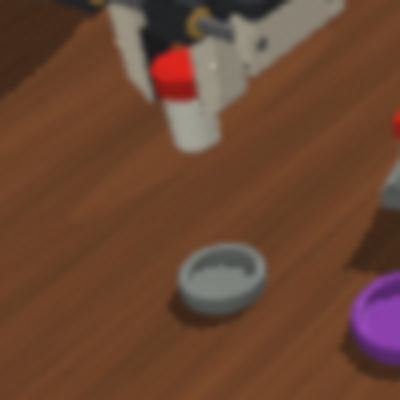

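The small cup is upright, since its lean matches the image's vertical vanishing direction. It is in line with the small holder. Lowering it.

Request:
move_arm([
  {"offset":[-0.002,0,0.015],"rot":[0,0,0],"claw":0.1},
  {"offset":[-0.001,0,0.025],"rot":[0,0,0],"claw":0.1},
  {"offset":[0,0,0.025],"rot":[0,0,0],"claw":0.1},
  {"offset":[0,0,0.015],"rot":[0,0,0],"claw":0.1},
  {"offset":[0,0,0.009],"rot":[0,0,0],"claw":0.1},
  {"offset":[0,0,0.006],"rot":[0,0,0],"claw":0.1},
  {"offset":[0,0,0.004],"rot":[0,0,0],"claw":0.1},
  {"offset":[0,0,0.003],"rot":[0,0,0],"claw":0.1},
  {"offset":[0,0,0.002],"rot":[0,0,0],"claw":0.1},
  {"offset":[0,0,0],"rot":[0,0,0],"claw":0.1},
  {"offset":[0,0,0],"rot":[0,0,0],"claw":0.1},
])

```text
t: 18.87
tool_pos: [0.3865, -0.313, 0.0308]
eef_rot: [3.141, 0.0, 1.569]
wrist_force: [0.3, -0.2, 0.0]
opening: 0.0335
```

Request:
move_arm([
  {"offset":[0,0,0.001],"rot":[0,0,0],"claw":0.1},
  {"offset":[0,0,0.001],"rot":[0,0,0],"claw":0.1},
  {"offset":[0,0,0],"rot":[0,0,0],"claw":0.1},
  {"offset":[0,0,0],"rot":[0,0,0],"claw":0.1},
  {"offset":[0,0,0],"rot":[0,0,0],"claw":0.7},
  {"offset":[0,0,0],"rot":[0,0,0],"claw":1},
  {"offset":[0,0,0],"rot":[0,0,0],"claw":1},
  {"offset":[0,0,0],"rot":[0,0,0],"claw":1},
  {"offset":[0,0,0],"rot":[0,0,0],"claw":1},
  {"offset":[0,0,-0.02],"rot":[0,0,0],"claw":1},
  {"offset":[0,0,-0.035],"rot":[0,0,0],"claw":1},
  {"offset":[0,0,-0.035],"rot":[0,0,0],"claw":1},
])

```text
t: 19.87
tool_pos: [0.3851, -0.3124, 0.1186]
eef_rot: [-3.138, -0.001, 1.569]
wrist_force: [1.5, -0.1, -0.9]
opening: 0.0822
```

```bash
python3 go.py .658 .1045 .15 90
```

```text
t 19.8667 pos [ 0.3851 -0.3124  0.1186] rotvec [-0.18 -0.07 -0.1 ] offset [ 0.4169  0.2729 -0.0314] open 0.0822
```

Request:
move_arm([
  {"offset":[0.014,0.009,-0.02],"rot":[0,0,0],"claw":1},
  {"offset":[0.028,0.018,-0.01],"rot":[0,0,0],"claw":1},
  {"offset":[0.028,0.018,0],"rot":[0,0,0],"claw":1},
  {"offset":[0.028,0.018,0],"rot":[0,0,0],"claw":1},
  {"offset":[0.028,0.018,0],"rot":[0,0,0],"claw":1},
  {"offset":[0.028,0.018,0],"rot":[0,0,0],"claw":1},
  {"offset":[0.028,0.018,0],"rot":[0,0,0],"claw":1},
  {"offset":[0.028,0.018,0],"rot":[0,0,0],"claw":1},
  {"offset":[0.028,0.018,0],"rot":[0,0,0],"claw":1},
  {"offset":[0.028,0.018,0],"rot":[0,0,0],"claw":1},
  {"offset":[0.028,0.018,0],"rot":[0,0,0],"claw":1},
  {"offset":[0.028,0.018,0],"rot":[0,0,0],"claw":1},
])

```text
t: 20.87
tool_pos: [0.5942, 0.0105, 0.1483]
eef_rot: [-3.141, -0.0, 1.57]
wrist_force: [1.6, -0.5, 0.8]
opening: 0.0917
```

Request:
move_arm([
  {"offset":[0.028,0.018,0],"rot":[0,0,0],"claw":1},
  {"offset":[0.028,0.018,0],"rot":[0,0,0],"claw":1},
  {"offset":[0.02,0.015,0],"rot":[0,0,0],"claw":1},
  {"offset":[0.01,0.008,0],"rot":[0,0,0],"claw":1},
  {"offset":[0.006,0.005,0],"rot":[0,0,0],"claw":1},
  {"offset":[0,0,0],"rot":[0,0,0],"claw":1},
  {"offset":[0,0,0],"rot":[0,0,0],"claw":1},
  {"offset":[0,0,0],"rot":[0,0,0],"claw":1},
])

```text
t: 21.53
tool_pos: [0.6572, 0.099, 0.1485]
eef_rot: [-3.141, 0.001, 1.568]
wrist_force: [-0.2, 0.3, 0.3]
opening: 0.0918
```

```bash
python3 go.py .658 .1045 .05 90;python3 - <<'E'
from h import *
f=cams.grab_frame("top")
for k,xy,a in(('M',(.616,-.295),0),('S',(.387,-.3125),0),('Q',(.4505,-.1645),.244)):
    r=measure(f,"top",k,xy,a);print(k,r)
E
```

```text
t 21.5333 pos [0.6572 0.099  0.1485] rotvec [-0.03  0.05 -0.18] offset [0.0055 0.0008 0.0985] open 0.0918
M (array([ 0.61460651, -0.29816484]), 1.0070428926218435, None)
S (array([ 0.3858772 , -0.31618276]), 1.0173966402334387, None)
Q (array([ 0.45054658, -0.16633021]), 0.985784002259878, [16.5, 17.0, 17.5, 18.0, 21.0])
```

Request:
move_arm([
  {"offset":[0.003,0.0005,0.01],"rot":[0,0,0],"claw":1},
  {"offset":[0.002,0,0.025],"rot":[0,0,0],"claw":1},
  {"offset":[0,0,0.025],"rot":[0,0,0],"claw":1},
  {"offset":[0,0,0.02],"rot":[0,0,0],"claw":1},
  {"offset":[0,0,0.012],"rot":[0,0,0],"claw":1},
  {"offset":[0,0,0.006],"rot":[0,0,0],"claw":1},
  {"offset":[0,0,0],"rot":[0,0,0],"claw":1},
  {"offset":[0,0,0],"rot":[0,0,0],"claw":0.5},
  {"offset":[0,0,0],"rot":[0,0,0],"claw":0.4},
  {"offset":[0,0,0],"rot":[0,0,0],"claw":0.4},
  {"offset":[0,0,0],"rot":[0,0,0],"claw":0.4},
  {"offset":[0,0,0],"rot":[0,0,0],"claw":0.4},
])

```text
t: 22.58
tool_pos: [0.6586, 0.1059, 0.0511]
eef_rot: [3.141, -0.0, 1.57]
wrist_force: [-0.0, 0.2, 3.2]
opening: 0.0635
```

Request:
move_arm([
  {"offset":[0,0,0],"rot":[0,0,0],"claw":0.4},
  {"offset":[0,0,0],"rot":[0,0,0],"claw":0.4},
  {"offset":[0,0,0],"rot":[0,0,0],"claw":0.4},
])

```text
t: 22.83
tool_pos: [0.6587, 0.1059, 0.0511]
eef_rot: [3.141, -0.0, 1.569]
wrist_force: [-1.9, 1.1, 4.9]
opening: 0.0634
```

```bash
python3 go.py .496 -.43 .17 90
```

```text
t 22.8333 pos [0.6587 0.1059 0.0511] rotvec [ 0.06 -0.02 -0.07] offset [-0.5359 -0.1627 -0.1189] open 0.0634
```

Request:
move_arm([
  {"offset":[0,0,-0.01],"rot":[0,0,0],"claw":0.4},
  {"offset":[0,0,-0.025],"rot":[0,0,0],"claw":0.4},
  {"offset":[0,0,-0.03],"rot":[0,0,0],"claw":0.4},
  {"offset":[0,0,-0.03],"rot":[0,0,0],"claw":0.4},
  {"offset":[-0.01,-0.003,-0.015],"rot":[0,0,0],"claw":0.4},
  {"offset":[-0.025,-0.0076,0],"rot":[0,0,0],"claw":0.4},
  {"offset":[-0.033,-0.01,0],"rot":[0,0,0],"claw":0.4},
  {"offset":[-0.033,-0.01,0],"rot":[0,0,0],"claw":0.4},
  {"offset":[-0.033,-0.01,0],"rot":[0,0,0],"claw":0.4},
  {"offset":[-0.033,-0.01,0],"rot":[0,0,0],"claw":0.4},
  {"offset":[-0.033,-0.01,0],"rot":[0,0,0],"claw":0.4},
  {"offset":[-0.033,-0.01,0],"rot":[0,0,0],"claw":0.4},
])

```text
t: 23.83
tool_pos: [0.5858, -0.1292, 0.1603]
eef_rot: [-3.141, 0.0, 1.569]
wrist_force: [0.2, -1.3, -1.5]
opening: 0.0635
```

Request:
move_arm([
  {"offset":[-0.033,-0.01,0],"rot":[0,0,0],"claw":0.4},
  {"offset":[-0.033,-0.01,0],"rot":[0,0,0],"claw":0.4},
  {"offset":[-0.033,-0.01,0],"rot":[0,0,0],"claw":0.4},
  {"offset":[-0.033,-0.01,0],"rot":[0,0,0],"claw":0.4},
  {"offset":[-0.033,-0.01,0],"rot":[0,0,0],"claw":0.4},
  {"offset":[-0.033,-0.01,0],"rot":[0,0,0],"claw":0.4},
  {"offset":[-0.033,-0.01,0],"rot":[0,0,0],"claw":0.4},
  {"offset":[-0.033,-0.01,0],"rot":[0,0,0],"claw":0.4},
  {"offset":[-0.02,-0.006,0],"rot":[0,0,0],"claw":0.4},
  {"offset":[-0.01,-0.003,0],"rot":[0,0,0],"claw":0.4},
  {"offset":[0,0,0],"rot":[0,0,0],"claw":0.4},
  {"offset":[0,0,0],"rot":[0,0,0],"claw":0.4},
])

```text
t: 24.83
tool_pos: [0.4979, -0.4202, 0.1601]
eef_rot: [-3.141, -0.001, 1.569]
wrist_force: [0.8, 0.9, -1.2]
opening: 0.0634
```

Request:
move_arm([
  {"offset":[0,0,0],"rot":[0,0,0],"claw":0.4},
  {"offset":[0,0,0],"rot":[0,0,0],"claw":0.4},
])

```text
t: 25.0
tool_pos: [0.4992, -0.4187, 0.1602]
eef_rot: [3.141, -0.001, 1.572]
wrist_force: [-0.7, 0.2, -1.5]
opening: 0.0635
```

```bash
python3 go.py .496 -.4285 .055 90
```

```text
t 25.0 pos [ 0.4992 -0.4187  0.1602] rotvec [ 0.02 -0.08  0.09] offset [-0.0098 -0.0032  0.1052] open 0.0635
```

Request:
move_arm([
  {"offset":[-0.006,-0.002,0.015],"rot":[0,0,0],"claw":0.4},
  {"offset":[-0.003,-0.001,0.025],"rot":[0,0,0],"claw":0.4},
  {"offset":[0,0,0.025],"rot":[0,0,0],"claw":0.4},
  {"offset":[0,0,0.01],"rot":[0,0,0],"claw":0.4},
  {"offset":[0,0,0],"rot":[0,0,0],"claw":0.4},
  {"offset":[0,0,0],"rot":[0,0,0],"claw":0.4},
  {"offset":[0,0,0],"rot":[0,0,0],"claw":0.4},
])

```text
t: 25.58
tool_pos: [0.496, -0.4302, 0.0869]
eef_rot: [3.14, 0.001, 1.57]
wrist_force: [-0.1, -0.1, -0.5]
opening: 0.0635
```

```bash
python3 go.py .496 -.4285 .055 90
python3 - <<'E'
from h import *
n="scene";f=cams.grab_frame(n);c=cams.calibration(n)
u,v=proj(c,np.array([[.496,-.43,.05]]))[0].astype(int)
cv2.imwrite("pics/s7.png",cv2.resize(f[v-55:v+45,u-50:u+50,::-1],None,fx=4,fy=4,interpolation=cv2.INTER_CUBIC))
E
```

```text
t 25.5833 pos [ 0.496  -0.4302  0.0869] rotvec [ 0.09  0.06 -0.03] offset [ 0.0017 -0.      0.0319] open 0.0635
```

View pics/s7.png

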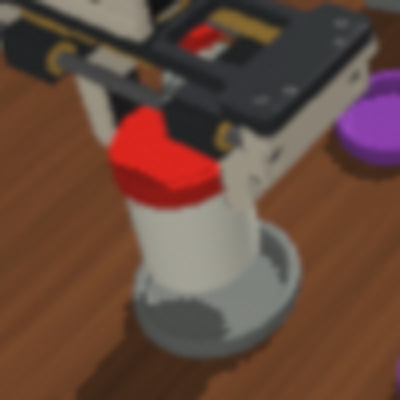

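The large cup hangs upright over the large holder, about 32 mm above its resting height, and is centred. Lowering it.

Request:
move_arm([
  {"offset":[0.001,0,0.01],"rot":[0,0,0],"claw":0.4},
  {"offset":[0,0,0.008],"rot":[0,0,0],"claw":0.4},
  {"offset":[0,0,0.005],"rot":[0,0,0],"claw":0.4},
  {"offset":[0,0,0.004],"rot":[0,0,0],"claw":0.4},
  {"offset":[0,0,0.003],"rot":[0,0,0],"claw":0.4},
  {"offset":[0,0,0.0015],"rot":[0,0,0],"claw":0.4},
  {"offset":[0,0,0],"rot":[0,0,0],"claw":0.4},
  {"offset":[0,0,0],"rot":[0,0,0],"claw":0.4},
  {"offset":[0,0,0],"rot":[0,0,0],"claw":0.4},
])

```text
t: 26.38
tool_pos: [0.4946, -0.4291, 0.0546]
eef_rot: [-3.142, -0.0, 1.569]
wrist_force: [-2.9, 2.7, 8.5]
opening: 0.0635
```

Force of 8.5 N shows contact with the holder floor. Releasing and rising.

Request:
move_arm([
  {"offset":[0,0,-0.0005],"rot":[0,0,0],"claw":0.4},
  {"offset":[0,0,0],"rot":[0,0,0],"claw":0.8},
  {"offset":[0,0,0],"rot":[0,0,0],"claw":1},
  {"offset":[0,0,0],"rot":[0,0,0],"claw":1},
  {"offset":[0,0,0],"rot":[0,0,0],"claw":1},
  {"offset":[0,0,0],"rot":[0,0,0],"claw":1},
  {"offset":[0,0,-0.015],"rot":[0,0,0],"claw":1},
  {"offset":[0,0,-0.03],"rot":[0,0,0],"claw":1},
  {"offset":[0,0,-0.035],"rot":[0,0,0],"claw":1},
  {"offset":[0,0,-0.035],"rot":[0,0,0],"claw":1},
  {"offset":[0,0,-0.03],"rot":[0,0,0],"claw":1},
  {"offset":[0,0,-0.02],"rot":[0,0,0],"claw":1},
])

```text
t: 27.38
tool_pos: [0.4955, -0.4299, 0.223]
eef_rot: [3.139, 0.002, 1.569]
wrist_force: [0.7, -0.4, -0.6]
opening: 0.0919
```

Request:
move_arm([
  {"offset":[0.03,0,0],"rot":[0,0,0],"claw":1},
  {"offset":[0.03,0,0],"rot":[0,0,0],"claw":1},
  {"offset":[0.03,0,0],"rot":[0,0,0],"claw":1},
  {"offset":[0.03,0,0],"rot":[0,0,0],"claw":1},
  {"offset":[0.03,0,0],"rot":[0,0,0],"claw":1},
  {"offset":[0.03,0,0],"rot":[0,0,0],"claw":1},
  {"offset":[0.03,0,0],"rot":[0,0,0],"claw":1},
  {"offset":[0.03,0,0],"rot":[0,0,0],"claw":1},
  {"offset":[0.03,0,0],"rot":[0,0,0],"claw":1},
  {"offset":[0.03,0,0],"rot":[0,0,0],"claw":1},
  {"offset":[0.03,0,0],"rot":[0,0,0],"claw":1},
  {"offset":[0.03,0,0],"rot":[0,0,0],"claw":1},
])

```text
t: 28.38
tool_pos: [0.4952, -0.0676, 0.2196]
eef_rot: [3.141, -0.0, 1.569]
wrist_force: [1.3, -0.3, -0.6]
opening: 0.092
```

Request:
move_arm([
  {"offset":[0.02,0,0],"rot":[0,0,0],"claw":1},
  {"offset":[0,0,0],"rot":[0,0,0],"claw":1},
  {"offset":[0,0,0],"rot":[0,0,0],"claw":1},
  {"offset":[0,0,0],"rot":[0,0,0],"claw":1},
])

```text
t: 28.72
tool_pos: [0.4955, -0.0498, 0.2195]
eef_rot: [3.141, 0.0, 1.569]
wrist_force: [0.8, -0.2, -0.7]
opening: 0.0915
```

Run:
```python
from h import *
H={'M':'HM','S':'HS','Q':'HQ','L':'HL'}
for k in S: 
    if k in H or k in 'AB': S[k]=(*S[k][:2],S[k][2]+(.004 if k in H else 0),S[k][3]+(.004 if k in H else 0))
f=cams.grab_frame("top");g=cams.grab_frame("scene")
for k,xy in dict(L=(.496,-.43),M=(.616,-.295),S=(.387,-.3125),Q=(.4505,-.1645),A=(.4682,.169),B=(.394,.3005)).items():
    r=measure(f,"top",k,xy,.244 if k=='Q' else 0);r2=measure(g,"scene",k,xy,.244 if k=='Q' else 0)
    print(k,r and (np.array(r[0])-xy).round(4),r2 and (np.array(r2[0])-xy).round(4))
cv2.imwrite("pics/t8.png",cv2.resize(np.vstack([f[120:270,100:400],g[90:384,100:400]])[:,:,::-1],None,fx=1.3,fy=1.3,interpolation=cv2.INTER_CUBIC))
```

```text
L [-0.0014 -0.0031] [-0.0035 -0.0007]
M [-0.0017 -0.002 ] [-0.0026  0.0002]
S [-0.0009 -0.003 ] [-0.0028 -0.0005]
Q [-0.0002 -0.0016] [-0.0038  0.0025]
A [ 0. -0.] [0.2956 0.0823]
B [ 0.0002 -0.    ] [ 0.3698 -0.0492]
```

View pics/t8.png

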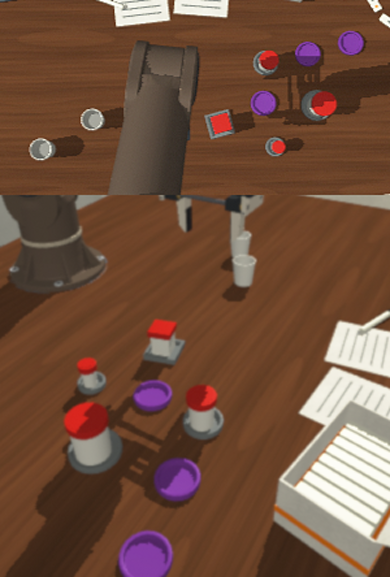

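All four containers stand in their grey holders, about 4.5 mm off centre at most in either camera. In the top view the open cups have not moved. Handing in.

```bash
python3 -c "from plant import bot; print(bot.job_done())"
```

```text
the job is handed in; nothing more can be done
None
```

All four sealed containers are standing in their own grey holders, and I handed the job in at about 29 s of the 104 s allowed. I gripped each one by its lid and lowered it slowly to the holder floor. The square jar was turned about 25° to line up with its tray.

- **Placement:** the final measurements put every container within about 4.5 mm of its holder's centre in both cameras, against the 12 mm limit. All four look upright in the last pictures.
- **Seating height:** only the large cup showed clear floor contact (8.5 N) before release. The other three were let go within about 1 mm of the floor going by the arm's height reading, and look seated in the pictures.
- **Open cups:** the top view shows them moved by 0.2 mm or less. The scene camera's numbers for these two cups were meaningless because my image mask picked up the wrong region. They do look upright and undisturbed in that picture.
- **Disagreement:** the two cameras differed by about 3–7 mm on the lids at the start, mainly in y. I put this down to shading on the lid sides in the scene view, and trusted the top view more.
- **Verdict:** the hand-in reported none, so the result itself is unconfirmed.

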